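Slide the needle carriage round its curved rod to face the mug's handle

ROBOT

A 6-joint arm with a two-finger parallel gripper is mounted at the origin on the work surface. World frame = base frame: x ahead of the robot, y to its left, z up, the work surface at z = 0. Lengths are in m, angles in rad, forces in N, time in s.
With the tool pointing down it reaches from about 0.275 to 0.85 m from the base axis. Payload 19 kg.
Tool frame: the origin (TCP) lies at the very end of the fingers, on their centre line; the grasp point (between the pads) lies 19 mm behind it; z points along the fingers, y is the line along which they close (so a half turn about z gives the same grasp; the last joint's range is limited). The gripper opens to 85 mm and grips with 20 to 120 N. Pads are 22 mm wide; open, the fingers measure 114 mm over their backs; the gripper's body (76 mm by 85 mm) begins 54 mm behind the grasp point. The pads swing forward as they close: fully open they stand 13 mm farther back than shut.
Start: joints at [1.065, 0.15, 1.437, -0, 1.554, -0.134], TCP at [0.209, 0.536, 0.231] pointing down, gripper open.
Joint ranges: [-2.8, 2.8], [-0.68, 2.1], [0.12, 2.68], [-1.39, 4.53], [0.16, 2.79], [-2.81, 2.81]. Speed limits (rad/s): [1.89, 1.89, 2.22, 3.01, 3.01, 3.01].

INTERFACE

Orientations are given as a 3x3 rotation matrix whose columns are the frame's x, y, z axes.
In Python, from station import * gives the robot as it stands.
- The arm moves only by the tool drive_tool, never from a script. Its argument "deltas" is a list of rows, each a list of 7 numbers: the shift along the tool's x, y, z as a fraction of full scale, then the turn, a rotation vector about the tool's x, y, z as a fraction of full scale, then the opening, from -1 (shut) to 1 (fully open). A call has 1 to 10 rows; each row shifts and turns the commanded pose from where the row before left it, along the tool's axes as they then stand; what a row does not reach is not made up. Full scale, the value 1, is 0.6 m for a shift and 90 degrees for a turn. A row lasts 1/12 s, in which the tool goes at most 41.7 mm and 7.16 degrees, less where a joint would pass 70% of its speed; a pose out of reach is approached as far as the arm can. A call with a number of a shift or a turn outside -1 to 1 is refused whole. A call with a gripper value outside its range is refused whole. The fingers move at their own pace and stop on an object; the grip force is fixed at half the most. Time passes only in rows, so rows that do not move let the fingers close. It gives the time, the measured TCP pose, the force, the opening and the grip force at its end, in the units of the state.
- sense(): the state, without advancing time (a new reading comes with each control period).
- read_camera(name): name is "side" or "top" or "wrist"; returns a dict with "color" (400x640x3 uint8, red, green, blue), "intrinsics" (3x3 intrinsics, pixels), "R" (3x3) and "t" (3): a world point X has camera coordinates R X + t. Camera axes: x right, y down, z forward; pixel columns grow to the right and rows downward; lengths in m; the calibration is good to about 2 mm. A picture is of the moment at which its call begins. There is no depth.
- job_done(): hands the job in; it is judged then, once.
The state is a dict: "t": time; "qpos": joint angles; "qvel": joint speeds; "effort": joint torques, N m; "eef_pos": TCP position; "eef_rot": TCP orientation; "contact_force": force on the tool from outside, world axes, zero at the start; "moment": the same for the moment, N m; "width": finger opening in m; "grasp_force": force on a finger pad.
Only numpy, scipy, OpenCV 4.12 (cv2) and the standard library are available. Lean on these libraries where they do the work, as an engineer would, in place of code of your own. Each camera call takes 0.05 s, during which the arm holds its last target. There are 200 camera calls.

TASK

On the decorating stand, two carriages ride on the curved guide rod around the mug. Slide the one with the needle along the rod until its needle points straight at the mug's handle, and let go of it there. Leave the mug and the other carriage, the one with the wide wooden rib, where they are.

Things in the scene. Friction and masses are not known exactly. Their poses are not given: they have to be found in the camera images.
- stand: Fixed round plywood board, 390 mm across, with a dark banding wheel (180 mm across, top 70 mm above the table, does not turn). Around it a level steel rod, 14 mm thick, axis 100 mm up, bent to an arc of radius 165 mm, spanning 79 degrees each side of the stand's -x, between posts 113 mm high. Origin: middle of the board's underside, on the arc's vertical centre line; z up.
- needle_grip (a point): Needle carriage: bored sleeve on the rod (33 mm across, 32 long) with a thin level needle aimed at the arc's centre, and on top a square post 20 x 20 mm, 117 to 166 mm above the table. Point: on the post's axis, 145 mm up, 165 mm from the arc's centre. x to the centre, y along the rod, z up; faces square to these. About 1 N slides it, turning with the arc; it stays put. Its way to the handle is free.
- rib_grip (a point): Other carriage, parked near one end of the rod: same sleeve and 20 x 20 mm post, but an upright wooden rib (60 mm wide, 34 mm high) in place of the needle. Same point and axes as on the needle carriage. Not to be moved.
- mug_handle (a point): Outermost point of the handle of the loose blue-grey mug (90 mm across, 85 mm high) that stands upright in the middle of the banding wheel, its axis within 2 mm of the arc's centre line. The point is 81 mm from the mug's axis, 114 mm above the table. y points level from the axis out through the handle, z up. The handle faces a part of the rod.

How it is judged:
At the end, for the whole second after the job is handed in: The needle points at the mug's handle: its line is within 10 degrees of the handle's outward direction, on the handle's side of the mug, and the mug stands upright on the wheel. The mug's handle and the rib carriage are where they were (within 12 mm) (angle between the x axis of needle_grip and the y axis of mug_handle, either way round below 0.175 rad and horizontal distance between needle_grip and mug_handle below 0.105 m and angle between mug_handle's own z axis and vertical below 0.05 rad); the robot touches nothing.
It fails at once if the rib carriage was moved along the rod (by more than 12 mm) (distance of rib_grip from where it was at the start of the episode above 0.012 m).
It fails at once if the mug was shifted or turned (its handle by more than 12 mm) (distance of mug_handle from where it was at the start of the episode above 0.012 m).
It also fails if it takes over 32 s, if anything falls off the work surface, if the arm or the gripper's body presses on something with over 40 N, if the wrist force passes 120 N, or if a joint passes its speed limit or range.

## Working session

There is one attempt and no reset: what is moved stays moved. The work goes in short steps, Python scripts to look and compute and a tool call to move; the robot and the scene stay as the last step left them, time stands still between calls to the robot, and variables do not carry over. Pictures are saved under pics/ and viewed, at most 10 in all, crops included, and the job is handed in when it is done.

Besides the shell and the picture viewer there is one more tool, called after "Call:" as name(argument=value, ...), one argument or row to a line, values as JSON. drive_tool: Moves the arm, as the interface text tells. Its arguments: {"type":"object","properties":{"deltas":{"type":"array"}},"required":["deltas"]}

```bash
mkdir -p pics
python3 - <<'E'
from station import *
import cv2,pickle,numpy as np
s=sense();print(s['t'],s['eef_pos'],s['eef_rot'],s['width'])
d={}
for n in('top','side'):
    c=read_camera(n);d[n]=c;cv2.imwrite(f'pics/{n}0.png',c['color'][:,:,::-1])
    print(n,c['intrinsics'],c['R'],c['t'])
pickle.dump(d,open('c.pkl','wb'))
E
```

```text
0.0 [0.20878913 0.53547915 0.23064645] [[-9.31669842e-01  3.63305557e-01 -6.15030810e-04]
 [ 3.63306039e-01  9.31669184e-01 -1.11993524e-03]
 [ 1.66126558e-04 -1.26685429e-03 -9.99999184e-01]] 0.08566884400675943
top [[455.45659838   0.         322.44264679]
 [  0.         455.45659838 200.74118848]
 [  0.           0.           1.        ]] [[ 0.02007262 -0.99900607 -0.03979898]
 [-0.9909432  -0.01459271 -0.13348645]
 [ 0.132773    0.04211795 -0.99025118]] [-0.00247418  0.58301658  0.72256181]
side [[364.04336142   0.         322.48533444]
 [  0.         364.04336142 206.31627704]
 [  0.           0.           1.        ]] [[ 0.72196898 -0.69191087 -0.00448807]
 [-0.53411732 -0.55317365 -0.63931026]
 [ 0.43986304  0.46395933 -0.76893579]] [-0.40286056  0.35760806  0.49712755]
```

View pics/top0.png

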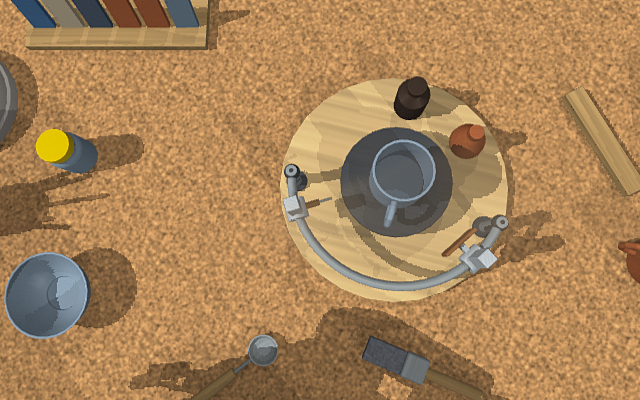

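View pics/side0.png

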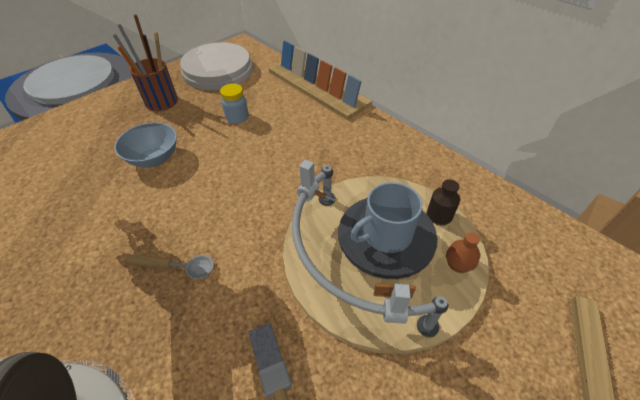

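The top view shows the needle carriage's post at about (293,205), the rib carriage at (478,258), the rod's end posts at (292,171) and (501,222), and the mug handle's tip near (389,224). The side view agrees with this.

```bash
cat > h.py <<'E'
import numpy as np,pickle,cv2
def ray(c,px,z):
    d=c['R'].T@np.linalg.solve(c['intrinsics'],[px[0],px[1],1.]); o=-c['R'].T@c['t']
    return (o+d*(z-o[2])/d[2])
def proj(c,X):
    p=c['intrinsics']@(c['R']@np.array(X)+c['t']);return p[:2]/p[2]
E
python3 - <<'E'
from h import *
d=pickle.load(open('c.pkl','rb'));c=d['top']
A=ray(c,(292,171),.113)[:2];B=ray(c,(501,222),.113)[:2]
print(A,B,np.linalg.norm(A-B),2*.165*np.sin(np.radians(79)))
u=(B-A)/np.linalg.norm(B-A);n=np.array([u[1],-u[0]]);
if n[0]>0:n=-n
C=(A+B)/2-n*.165*np.cos(np.radians(79)); print('C',C,'stand -x dir deg',np.degrees(np.arctan2(n[1],n[0])))
# mug rim
im=c['color'];hsv=cv2.cvtColor(im,cv2.COLOR_RGB2HSV)
m=cv2.inRange(hsv,(95,40,60),(115,160,255)); m[:, :335]=0;m[:,445:]=0;m[:130]=0;m[240:]=0
k,_=cv2.findContours(m,0,1);k=max(k,key=cv2.contourArea)
print(cv2.boundingRect(k),cv2.contourArea(k))
low=[tuple(p[0]) for p in k if p[0][1]>218];print(low)
for nm,p,z in(('rim',(403,171),.155),('handle',(389,223),.114),('needlepost',(292,203),.166),('ribpost',(486,250),.166)):
    X=ray(c,p,z)[:2];v=X-C;print(nm,X,np.hypot(*v),np.degrees(np.arctan2(v[1],v[0])))
for ss in('top','side'):
    print(ss,proj(d[ss],[*C,.07]),[proj(d[ss],[*(ray(c,(389,223),.114)[:2]),.114])])
    v=d[ss]['color'][:,:,::-1]; 
x=cv2.resize(im[120:290,270:520,::-1],None,fx=3,fy=3,interpolation=cv2.INTER_CUBIC);cv2.imwrite('pics/crop.png',x)
E
```

```text
[0.61815158 0.05193674] [ 0.5452903  -0.25978308] 0.3201218716070635 0.32393697053772913
C [ 0.61237809 -0.11108897] stand -x dir deg 166.8439019503891
(370, 139, 66, 62) 2980.0
[]
rim [ 0.61163949 -0.11066785] 0.0008502224109075428 150.3103379051663
handle [ 0.54097879 -0.09525071] 0.07313488590683581 167.4928045861876
needlepost [0.56214948 0.04467064] 0.1636580811107441 107.873226236985
ribpost [ 0.50204467 -0.22027411] 0.1552251923362719 -135.29970680625863
top [396.08377994 181.06060024] [array([389., 223.])]
side [386.25363646 232.3210061 ] [array([354.53213156, 235.56774719])]
```

View pics/crop.png

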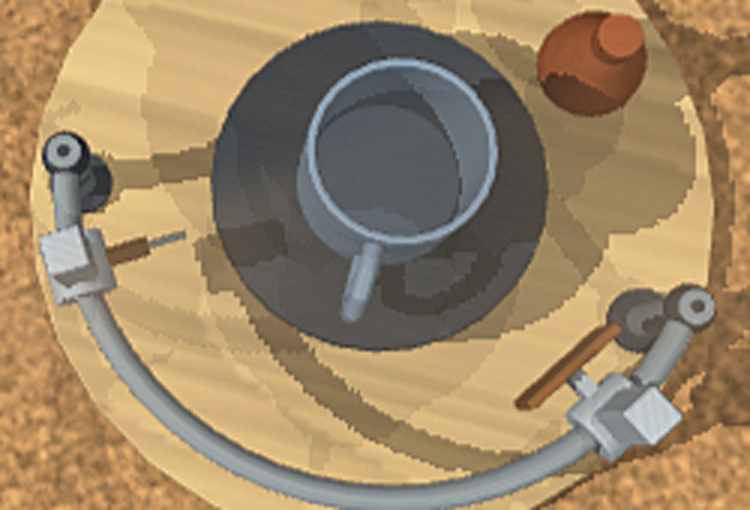

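The crop shows the needle post's top at crop (70,252), full image (293,204). The handle's tip is at crop (351,314), full image (387,225), and the rib post's top is at (488,258).

Run:
```python
from h import *
d=pickle.load(open('c.pkl','rb'));c=d['top'];C=np.array([.612,-.111])
for nm,p,z in(('handle',(387,225.3),.114),('handle',(387,224),.114),('npost',(292,203),.166),('npost',(293.5,204.3),.166),('rib',(487.5,258),.166)):
    X=ray(c,p,z)[:2];v=X-C;print(nm,X,np.hypot(*v),np.degrees(np.arctan2(v[1],v[0])))
for a in (106,108,110): print(a,[proj(c,[*(C+.165*np.array([np.cos(np.radians(a)),np.sin(np.radians(a))])),z]) for z in(.166,.117)])
# handle sides cross-check in side
s=d['side']
for a in (160,165,170,175): print(a,proj(s,[*(C+.081*np.array([np.cos(np.radians(a)),np.sin(np.radians(a))])),.114]),proj(c,[*(C+.081*np.array([np.cos(np.radians(a)),np.sin(np.radians(a))])),.114]))
```

```text
handle [ 0.5375011  -0.09229479] 0.07681126399386022 165.90551399167154
handle [ 0.53943825 -0.09229238] 0.0749345203004984 165.54302437592338
npost [0.56214948 0.04467064] 0.1634577047554694 107.75666219924105
npost [0.56035556 0.04252128] 0.1619750998627255 108.5929005890725
rib [ 0.49134801 -0.22197711] 0.1639293189386873 -137.3917862534832
106 [array([289.99307476, 199.86247705]), array([293.59395618, 204.28065035])]
108 [array([291.08002099, 203.79606112]), array([294.60792508, 207.94002008])]
110 [array([292.30787776, 207.69736873]), array([295.75261129, 211.56876276])]
160 [347.185723   233.07229517] [380.91759855 226.28270356]
165 [349.24284224 236.19106406] [385.46886859 227.78736166]
170 [351.64741357 239.20205414] [390.13592823 228.89564821]
175 [354.38527705 242.0769582 ] [394.88193893 229.59788873]
```

The handle points to about 166° from the centre, and the needle carriage is at about 108°. I'll go above the needle post first.

Call:
drive_tool(
  deltas=[
    [-0.042,-0.0273,0,0,0,0,1],
    [-0.042,-0.0273,0,0,0,0,1],
    [-0.042,-0.0273,0,0,0,0,1],
    [-0.042,-0.0273,0,0,0,0,1],
    [-0.042,-0.0273,0,0,0,0,1],
    [-0.042,-0.0273,0,0,0,0,1],
    [-0.042,-0.0273,0,0,0,0,1],
    [-0.042,-0.0273,0,0,0,0,1],
    [-0.042,-0.0273,0,0,0,0,1],
    [-0.042,-0.0273,0,0,0,0,1],
  ],
)

```text
t: 0.93
eef_pos: [0.3846, 0.2902, 0.2311]
eef_rot: [[-0.932, 0.363, -0.0], [0.363, 0.932, -0.0], [0.0, -0.0, -1.0]]
contact_force: [0.2, 0.8, -0.5]
width: 0.0851
grasp_force: 0.0
```

Call:
drive_tool(
  deltas=[
    [-0.042,-0.0273,0,0,0,0,1],
    [-0.042,-0.0273,0,0,0,0,1],
    [-0.042,-0.0273,0,0,0,0,1],
    [-0.042,-0.0273,0,0,0,0,1],
    [-0.042,-0.0273,0,0,0,0,1],
    [-0.042,-0.0273,0,0,0,0,1],
    [-0.042,-0.0273,0,0,0,0,1],
    [-0.042,-0.0273,0,0,0,0,1],
    [-0.042,-0.0273,0,0,0,0,1],
    [-0.042,-0.0273,0,0,0,0,1],
  ],
)

```text
t: 1.77
eef_pos: [0.56, 0.046, 0.231]
eef_rot: [[-0.932, 0.363, -0.001], [0.363, 0.932, -0.0], [0.0, -0.0, -1.0]]
contact_force: [0.8, -0.2, 1.5]
width: 0.0857
grasp_force: 0.0
```

Call:
drive_tool(
  deltas=[
    [0,0,0,0,0,0.0704,1],
    [0,0,0,0,0,0.0704,1],
    [0,0,0,0,0,0.0704,1],
    [0,0,0,0,0,0.0704,1],
    [0,0,0,0,0,0.0704,1],
    [0,0,0,0,0,0.0704,1],
    [0,0,0,0,0,0.0704,1],
    [0,0,0,0,0,0.0704,1],
    [0,0,0,0,0,0,1],
    [0,0,0,0,0,0,1],
  ],
)

```text
t: 2.6
eef_pos: [0.5594, 0.0473, 0.231]
eef_rot: [[-0.312, 0.95, -0.0], [0.95, 0.312, -0.0], [0.0, -0.001, -1.0]]
contact_force: [0.1, -0.8, 1.3]
width: 0.0857
grasp_force: 0.0
```

Run:
```python
from station import *
import cv2,pickle,numpy as np
s=sense();print(s['t'],s['eef_pos'],s['eef_rot'].round(3) if hasattr(s['eef_rot'],'round') else s['eef_rot'],s['width'])
c=read_camera('wrist');pickle.dump(c,open('w.pkl','wb'));cv2.imwrite('pics/w1.png',c['color'][:,:,::-1])
```

```text
2.6 [0.55936794 0.04733509 0.23104995] [[-0.312  0.95  -0.   ]
 [ 0.95   0.312 -0.   ]
 [ 0.    -0.001 -1.   ]] 0.08570917362034827
```

View pics/w1.png

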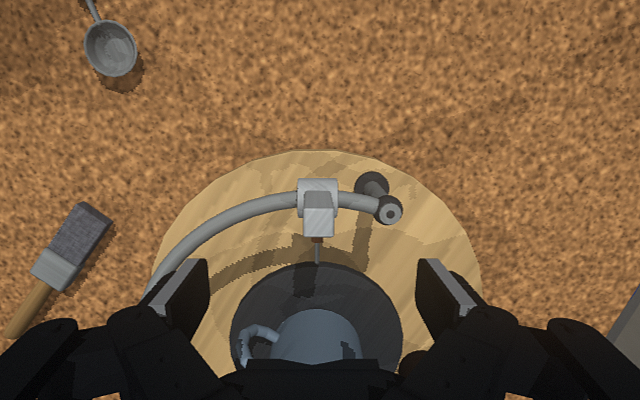

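The wrist view shows the post's top face at about x 304–334, y 208–237, centre (319,222). It is square to the image and the fingers are well aligned.

Run:
```python
from h import *
c=pickle.load(open('w.pkl','rb'));C=np.array([.612,-.111])
P=[ray(c,p,.166)[:2] for p in((304,208),(334,208),(334,237),(304,237))]
X=np.mean(P,0);print(X,[np.linalg.norm(P[i]-P[i-1]) for i in range(4)],'edge ang',np.degrees(np.arctan2(*(P[1]-P[0])[::-1])))
X=ray(c,(319.3,222.3),.166)[:2];v=X-C;print(X,np.hypot(*v),np.degrees(np.arctan2(v[1],v[0])))
E=ray(c,(390,211),.113)[:2];print('endpost',E,np.linalg.norm(E-C))
print(proj(c,[.561,.046,.166]))
im=c['color'][190:245,295:345,::-1];cv2.imwrite('pics/w1c.png',cv2.resize(im,None,fx=8,fy=8,interpolation=0))
```

```text
[0.5631951  0.04666019] [np.float64(0.019248153893911206), np.float64(0.018696603612174532), np.float64(0.019249565164170982), np.float64(0.019140416614263994)] edge ang 18.216966298395636
[0.56329697 0.04695226] 0.16529035393666175 107.13663402122016
endpost [0.61958238 0.05677332] 0.16794457587007589
[315.36621076 222.58091975]
```

View pics/w1c.png

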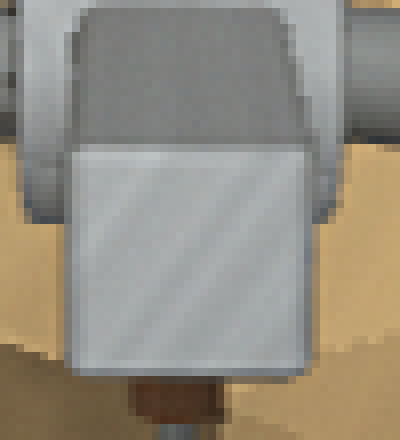

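The face is about 19–20 mm square, 165 mm from the centre, at 107.5°, which matches the given sizes. I'll correct by about 3.5 mm, descend 105 mm and close.

Call:
drive_tool(
  deltas=[
    [-0.0028,0.0057,0,0,0,0,1],
    [0,0,0.03,0,0,0,1],
    [0,0,0.03,0,0,0,1],
    [0,0,0.03,0,0,0,1],
    [0,0,0.03,0,0,0,1],
    [0,0,0.03,0,0,0,1],
    [0,0,0.015,0,0,0,1],
    [0,0,0.01,0,0,0,1],
    [0,0,0,0,0,0,1],
    [0,0,0,0,0,0,1],
  ],
)

```text
t: 3.48
eef_pos: [0.5636, 0.0468, 0.1269]
eef_rot: [[-0.31, 0.951, 0.001], [0.951, 0.31, -0.0], [-0.0, 0.0, -1.0]]
contact_force: [-0.0, 0.2, 0.9]
width: 0.085
grasp_force: 0.0
```

Call:
drive_tool(
  deltas=[
    [0,0,0,0,0,0,-1],
    [0,0,0,0,0,0,-1],
    [0,0,0,0,0,0,-1],
    [0,0,0,0,0,0,-1],
    [0,0,0,0,0,0,-1],
    [0,0,0,0,0,0,-1],
    [0,0,0,0,0,0,-1],
    [0,0,0,0,0,0,-1],
  ],
)

```text
t: 4.15
eef_pos: [0.5634, 0.0469, 0.1266]
eef_rot: [[-0.309, 0.951, 0.001], [0.951, 0.309, -0.0], [-0.0, 0.0, -1.0]]
contact_force: [-0.1, 1.1, 4.7]
width: 0.0195
grasp_force: 58.8
```

Call:
drive_tool(
  deltas=[
    [-0.0004,-0.0144,0,0,0,-0.0333,-1],
    [-0.0004,-0.0144,0,0,0,-0.0333,-1],
    [-0.0004,-0.0144,0,0,0,-0.0333,-1],
    [-0.0004,-0.0144,0,0,0,-0.0333,-1],
    [-0.0004,-0.0144,0,0,0,-0.0333,-1],
    [0,0,0,0,0,0,-1],
    [0,0,0,0,0,0,-1],
  ],
)

```text
t: 4.73
eef_pos: [0.5245, 0.0282, 0.1266]
eef_rot: [[-0.543, 0.84, 0.001], [0.84, 0.543, -0.0], [-0.0, 0.0, -1.0]]
contact_force: [0.5, 1.0, 5.0]
width: 0.0193
grasp_force: 59.4
```

Call:
drive_tool(
  deltas=[
    [-0.0004,-0.0144,0,0,0,-0.0333,-1],
    [-0.0004,-0.0144,0,0,0,-0.0333,-1],
    [-0.0004,-0.0144,0,0,0,-0.0333,-1],
    [-0.0004,-0.0144,0,0,0,-0.0333,-1],
    [-0.0004,-0.0144,0,0,0,-0.0333,-1],
    [-0.0004,-0.0144,0,0,0,-0.0333,-1],
    [-0.0004,-0.0144,0,0,0,-0.0333,-1],
    [0,0,0,0,0,0,-1],
  ],
)

```text
t: 5.4
eef_pos: [0.4807, -0.0138, 0.1266]
eef_rot: [[-0.809, 0.587, 0.0], [0.587, 0.809, -0.0], [-0.0, -0.0, -1.0]]
contact_force: [0.2, 1.7, 4.0]
width: 0.0192
grasp_force: 59.4
```

Call:
drive_tool(
  deltas=[
    [-0.0004,-0.0144,0,0,0,-0.0333,-1],
    [-0.0004,-0.0144,0,0,0,-0.0333,-1],
    [-0.0004,-0.0144,0,0,0,-0.0333,-1],
    [-0.0004,-0.0144,0,0,0,-0.0333,-1],
    [-0.0004,-0.0144,0,0,0,-0.0333,-1],
    [-0.0004,-0.0144,0,0,0,-0.0333,-1],
    [-0.0004,-0.0144,0,0,0,-0.0333,-1],
    [0,0,0,0,0,0,-1],
    [0,0,0,0,0,0,-1],
  ],
)

```text
t: 6.15
eef_pos: [0.4552, -0.0678, 0.1266]
eef_rot: [[-0.965, 0.262, -0.0], [0.262, 0.965, 0.0], [0.0, 0.0, -1.0]]
contact_force: [-2.3, 1.1, 6.9]
width: 0.0199
grasp_force: 59.8
```

Run:
```python
from station import *
import cv2,pickle,numpy as np
s=sense();C=np.array([.612,-.111]);v=np.array(s['eef_pos'])[:2]-C;y=np.array(s['eef_rot'])[:,1]
print(s['eef_pos'],np.hypot(*v),np.degrees(np.arctan2(v[1],v[0])),'yaw+90',90+np.degrees(np.arctan2(y[1],y[0])),s['contact_force'])
c=read_camera('wrist');pickle.dump(c,open('w2.pkl','wb'));cv2.imwrite('pics/w2.png',c['color'][:,:,::-1])
```

```text
[ 0.45523204 -0.06779897  0.12658542] 0.16261157050131556 164.593225318352 yaw+90 164.82717473808637 [-2.26261779  1.0601122   6.91419832]
```

View pics/w2.png

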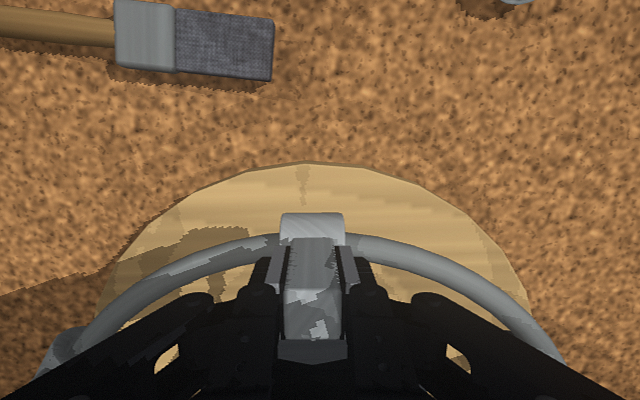

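The wrist view shows the sleeve and post held between the pads, with the handle hidden by the fingers. The angle is about 165°. I'll release, rise and check from above.

Call:
drive_tool(
  deltas=[
    [0,0,0,0,0,0,1],
    [0,0,0,0,0,0,1],
    [0,0,0,0,0,0,1],
    [0,0,0,0,0,0,1],
    [0,0,0,0,0,0,1],
    [0,0,0,0,0,0,1],
    [0,0,0,0,0,0,1],
    [0,0,0,0,0,0,1],
  ],
)

```text
t: 6.87
eef_pos: [0.4549, -0.0676, 0.1263]
eef_rot: [[-0.966, 0.26, -0.0], [0.26, 0.966, -0.0], [0.0, -0.0, -1.0]]
contact_force: [0.4, -0.7, -0.5]
width: 0.0855
grasp_force: 0.0
```

Call:
drive_tool(
  deltas=[
    [0,0,-0.03,0,0,0,1],
    [0,0,-0.03,0,0,0,1],
    [0,0,-0.04,0,0,0,1],
    [0,0,-0.05,0,0,0,1],
    [0.04,0,-0.05,0,0,0,1],
    [0.06,0,0,0,0,0,1],
    [0.06,0,0,0,0,0,1],
    [0.06,0,0,0,0,0,1],
    [0,0,0,0,0,0,1],
    [0,0,0,0,0,0,1],
  ],
)

```text
t: 7.7
eef_pos: [0.3267, -0.0331, 0.2471]
eef_rot: [[-0.966, 0.26, 0.003], [0.26, 0.966, -0.001], [-0.003, -0.0, -1.0]]
contact_force: [0.5, -0.2, -0.3]
width: 0.0855
grasp_force: 0.0
```

Run:
```python
from station import *
import cv2,pickle
c=read_camera('top');pickle.dump(c,open('t2.pkl','wb'));cv2.imwrite('pics/t2.png',cv2.resize(c['color'][120:310,270:520,::-1],None,fx=3,fy=3,interpolation=2))
s=sense();print(s['t'],s['eef_pos'],s['contact_force'],s['width'])
```

```text
7.75 [ 0.32745645 -0.03336114  0.24681803] [ 0.10854711 -1.34980853  0.51764783] 0.08513835221739678
```

View pics/t2.png

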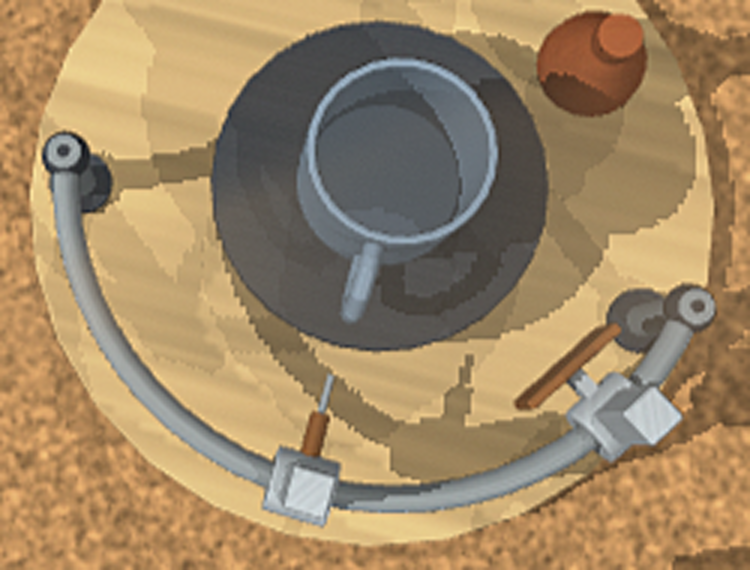

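The needle runs from crop (310,450) to (331,376), and its line meets the handle's tip at (351,314) and runs along the handle. The mug and rib carriage look the same as before, and the arm is clear.

```bash
python3 -c "
from station import *
print(job_done())"
```

```text
the job is handed in; nothing more can be done
None
```

The needle carriage is now at about 165° on the rod with its needle in line with the mug's handle (about 166°); I released it, saw no movement of the mug or rib carriage in the top view, and handed the job in at about 8 s, though no verdict came back.

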